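Open the sharps bin with its lever

ROBOT

A 7-joint arm with a two-finger parallel gripper is mounted at the origin on the work surface. World frame = base frame: x ahead of the robot, y to its left, z up, the work surface at z = 0. Lengths are in m, angles in rad, forces in N, time in s.
With the tool pointing down it reaches from about 0.425 to 0.95 m from the base axis. Payload 4.7 kg.
Tool frame: the origin (TCP) lies on the centre line of the jaws, within the pads' length; the fingertips stand robot.nose_length ahead of it and the grasp point (between the pads) lies 8 mm behind it (robot.nose_length is the distance from the TCP to the fingertips, in m); z points along the fingers, y is the line along which they close (so a half turn about z gives the same grasp; the last joint's range is limited). The gripper opens to 85 mm and grips with 20 to 120 N. Pads are 22 mm wide; open, the fingers measure 114 mm over their backs; the gripper's body (76 mm by 85 mm) begins 54 mm behind the grasp point. The pads swing forward as they close: fully open they stand 13 mm farther back than shut.
Start: joints at [1.279, 0.469, -0.049, 1.532, 0.024, 1.141, -0.082], TCP at [0.175, -0.652, 0.205] pointing down, gripper open.
Joint ranges: [-2.59, 2.59], [-0.33, 1.99], [-1.39, 1.29], [0.1, 2.45], [-1.04, 4.18], [0.21, 1.99], [-2.66, 2.66]. Speed limits (rad/s): [2.57, 2.57, 3.14, 3.14, 3.14, 3.14, 3.14].

INTERFACE

Orientations are given as [roll, pitch, yaw] about the fixed x, y, z axes, in that order (R = Rz(yaw) Ry(pitch) Rx(roll)).
In Python, from plant import robot gives the robot as it stands. Calls block until the motion is done:
- robot.goto(position, orientation): joint-space move of the TCP to a pose.
- robot.move_straight(position, vel=0.15, attitude=None, contact_N=None): straight line of the TCP; attitude=None keeps the orientation; vel is the mean speed in m/s. With contact_N (N) it stops when the force on the tool has changed by that much, and returns True; else False.
- robot.move_joints(angles): joint-space move.
- robot.grip(opening, strength=None): opening from 0.0 (shut) to 1.0 (fully open); strength is the grip in N (None keeps the last); returns when the fingers have stopped.
- robot.sleep(seconds).
- robot.inverse_kinematics(position, orientation): joint angles nearest the present ones, or None.
- robot.sense(): the state.
- robot.grab_frame(name): name is "scene" or "top" or "wrist"; returns a dict with "image" (420x560x3 uint8, red, green, blue), "range_z" (420x560 float32, m along the optical axis (not along the pixel's ray), 0 where there is no reading), "fx", "fy", "cx", "cy" (pixels), "R" (3x3) and "t" (3): a world point X has camera coordinates R X + t. Camera axes: x right, y down, z forward; pixel columns grow to the right and rows downward; lengths in m; the calibration is good to about 2 mm. A picture is of the moment at which its call begins.
A pose or a line that the arm cannot do raises robot.IKError and nothing moves.
- robot.close_job(): hands the job in; it is judged then, once.
The state is a dict: "t": time; "joint_pos": joint angles; "joint_velocities": joint speeds; "effort": joint torques, N m; "tcp_pos": TCP position; "tcp_rot": TCP orientation; "wrist_force": force on the tool from outside, world axes, zero at the start; "torque": the same for the moment, N m; "opening": opening from 0.0 (shut) to 1.0 (fully open); "gripper_force": force on a finger pad.
Only numpy, scipy, OpenCV 4.12 (cv2) and the standard library are available. Lean on these libraries where they do the work, as an engineer would, in place of code of your own. Each camera call takes 0.05 s, during which the arm holds its last target. There are 200 camera calls.

TASK

The bin with the round lid is locked by its catch: push the catch's upright tab fully across, towards the lever, then press the paddle on the lever's long end all the way down so that the heavy lid rises, and keep it pressed: the program finishes while holding the paddle down with the lid standing open. Raise the lid by the lever, without touching it, and leave the square-lidded bin and everything else on the table where it is.

Things in the scene. Friction and masses are not known exactly. Their poses are not given: they have to be found in the camera images.
- round_bin: Fixed bench-top bin with the ROUND lid. Origin on the table under the lever's pivot (115 mm up); x runs from the paddle (robot's side) to the tub, y left seen from the robot; yaw up to 0.22 rad. Tub 154 mm wide, 108 high, centred at x +112. Lever 22 wide, 8 thick: long arm to -x, short arm 70 mm to +x, nose under the lid. Catch rail, 34 mm high, at x -110. May be left or right of the square one.
- round_bar: The round-lidded bin's lever, one rigid steel bar; origin on its pivot, axes those of the bin at rest, turning with the lever. At the end of its long arm, 220 mm to -x, is centred a black square paddle 44 x 44 x 8 mm, level and 115 mm above the table at rest.
- round_paddle_top (a point): Centre of the paddle's upper face (119 mm above the table at rest; 46 mm when fully down, where it has also moved 11 mm nearer the pivot).
- round_lever (a joint): Angle of the round-lidded bin's lever, rad: 0 at rest (paddle up), grows as the paddle goes down to a firm stop at 0.34. About 3 to 9 N on the paddle's centre raise the lid; let go, it falls shut by its own weight. With the catch in, a post under the long arm stops the lever at about 0.04.
- round_hinge (a joint): Angle of the round lid, rad: 0 shut, about 0.86 when the lever is fully down. Hinge axis along y at x = +42 mm, 124 mm above the table, on the robot's side of the tub; the far edge rises.
- round_lid: Round steel lid, 148 mm across, 8 mm thick, about 0.85 kg. Origin on the middle of its hinge; its centre lies 70 mm to +x. It rests on the lever's nose and is raised by nothing else.
- round_catch (a joint): Travel of the sliding catch of the round-lidded bin, m: 0 = in (its post stands under the lever's long arm), 0.045 = fully across, at a stop. It moves along the bin's -y (to the right seen from the robot), needs 2 to 3 N and stays where it is left. May start at 0 to 0.008.
- round_tab (a point): Middle of the top edge, on the outer (+y) face, of the catch's upright steel tab: a plate 28 mm along x, 6 mm thick, 36 to 141 mm above the table. With the catch at 0 it lies at x -110, y +80 mm in the bin's frame; full travel brings it to y +35 mm. Push anywhere on the upper 50 mm of that face; outside it, above 80 mm height, is free space for 60 mm.
- square_bin: The other bin, with the SQUARE lid (150 mm), otherwise alike, with lever, paddle and catch of its own; to be left alone. Same frame and sizes as the round one.
- square_lever (a joint): Angle of the square-lidded bin's lever, rad (0 = at rest).
- square_catch (a joint): Travel of the square-lidded bin's catch, m (0 to 0.008 at the start).
- square_lid: Square steel lid of the other bin, origin on its hinge.
- ink_a: Small loose ink bottle, 28 mm across, 75 mm tall, beside the paddle of the round-lidded bin on its -y side; origin under its centre.
- ink_b: Same bottle beside the paddle of the square-lidded bin.
- balm: Loose white jar, 56 mm across, 45 mm tall, on the table between the two bins or their levers; origin under its centre.
- phone: Loose phone lying flat, 72 x 147 x 9 mm, long side along its y, on the same mat as the pen; origin under its centre.
- pen: Loose tattoo machine, a black pen-shaped tool 143 mm long, 32 mm thick, lying along its x on the mat; origin under its centre.
- spatula: Loose flat wooden spatula 150 x 20 x 4 mm, lying along its x; origin under its centre.
- rinse_cup: Loose white plastic cup, 64 mm across, 75 mm tall, open; origin under its centre.

How it is judged:
On the way, in this order (a step that is already met when the one before it is completed fails the run):
1. the round-lidded bin's catch is pushed across while its lever is still up (value of joint round_catch above 0.038 m and value of joint round_lever below 0.08 rad), for 0.1 s.
2. the paddle is pressed down by the fingers and the lid rises (value of joint round_lever above 0.29 rad and value of joint round_hinge above 0.7 rad and contact force between the fingers and round_bar above 1 N), for 0.2 s.
At the end, for the whole second after the job is handed in: Still holding: catch at least 38 of 45 mm across, lever at least 0.29 rad with the fingers on it with over 1 N, round lid open 0.7 rad or more, still and untouched; square bin's lever under 0.06 rad, its catch under 20 mm; every loose thing within 30 mm of its start (all of step 2 and velocity of joint round_hinge between -0.15 and 0.15 rad/s and value of joint round_catch above 0.038 m and contact force between each of the arm, the fingers and round_lid below 0.5 N and value of joint square_lever below 0.06 rad and value of joint square_catch below 0.02 m and distance of each of ink_a, ink_b, balm, phone, pen, spatula, rinse_cup from where it was at the start of the episode below 0.03 m); the arm keeps its last pose, push and grip.
It fails at once if a lid is touched by the robot (over 1 N) (contact force between any of the fingers, the arm and round_lid above 1 N or contact force between any of the fingers, the arm and square_lid above 1 N).
It fails at once if the square-lidded bin's lever is pressed or its catch is pushed (value of joint square_lever above 0.06 rad or value of joint square_catch above 0.02 m).
It fails at once if a loose bystander is moved by more than 30 mm, lifted or knocked over (distance of any of ink_a, ink_b, balm, phone, pen, spatula, rinse_cup from where it was at the start of the episode above 0.03 m or angle between any of ink_a, ink_b, balm, phone, pen, spatula, rinse_cup's own z axis and vertical above 0.5 rad).
It also fails if it takes over 40 s, if anything falls off the work surface, if the arm or the gripper's body presses on something with over 40 N, if the wrist force passes 120 N, or if a joint passes its speed limit or range.

## Working session

There is one attempt and no reset: what is moved stays moved. The work goes in short steps, each a Python script; the robot and the scene stay as the last script left them, time stands still between calls to the robot, and variables do not carry over. Pictures are saved under pics/ and viewed, at most 10 in all, crops included, and the job is handed in when it is done.

```bash
mkdir -p pics; python3 - <<'E'
from plant import robot
import cv2,numpy as np,pickle
d={}
for n in("top","scene"):
    f=robot.grab_frame(n); d[n]=f
    cv2.imwrite(f"pics/{n}0.png",f["image"][:,:,::-1])
    print(n,f["fx"],f["cx"],f["cy"],np.round(-f["R"].T@f["t"],3),np.round(f["R"],3).tolist())
pickle.dump(d,open("f0.pkl","wb"))
s=robot.sense();print(s["t"],s["tcp_pos"],s["tcp_rot"],robot.nose_length,s["wrist_force"])
E
```

```text
top 387.40561681307594 279.4178244386714 212.2246125244391 [ 0.447 -0.029  1.142] [[-0.004, -1.0, -0.008], [-0.99, 0.005, -0.14], [0.14, 0.007, -0.99]]
scene 464.59241551480045 282.5296936261097 204.21376605217228 [ 1.416 -0.602  0.785] [[0.584, 0.812, 0.003], [0.444, -0.316, -0.839], [-0.68, 0.491, -0.545]]
0.1 [ 0.17521039 -0.65127095  0.20435363] [-3.13982031e+00  6.53861865e-05  2.62824671e-01] 0.011 [-0.92455105 -0.35757913 -0.23940329]
```

View pics/top0.png

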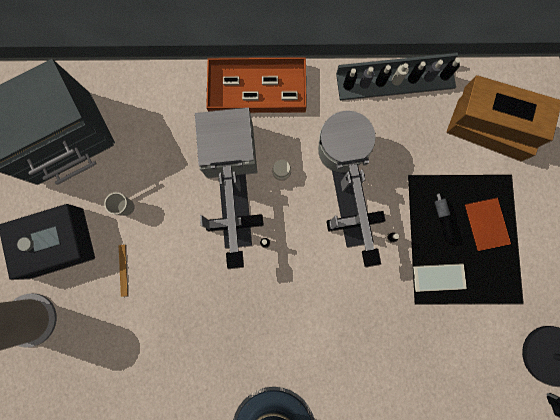

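View pics/scene0.png

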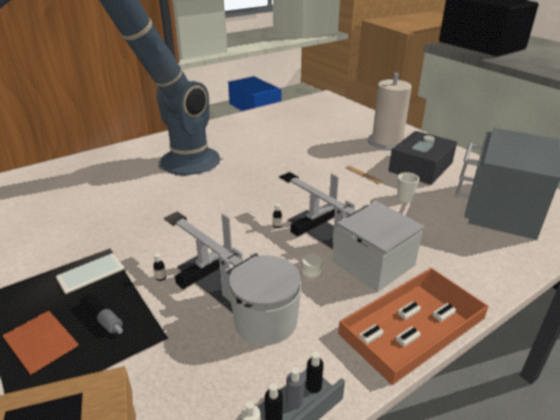

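The round-lidded bin is on the right in the top view: lid about (348,137), paddle (371,257), tab about (333,224), ink_a (393,237). Next I measure these.

```bash
cat > h.py <<'E'
import numpy as np,cv2
def world(f,u,v,z):
    r=f["R"].T@np.array([(u-f["cx"])/f["fx"],(v-f["cy"])/f["fy"],1.]); c=-f["R"].T@f["t"]
    return c+r*(z-c[2])/r[2]
def cloud(f):
    v,u=np.mgrid[:420,:560]; d=f["range_z"]
    P=np.stack([(u-f["cx"])/f["fx"]*d,(v-f["cy"])/f["fy"]*d,d],-1)-f["t"]
    P=P@f["R"]; P[d==0]=np.nan; return P
E
python3 - <<'E'
import pickle,numpy as np,cv2
from h import *
d=pickle.load(open("f0.pkl","rb"));f=d["top"];im=f["image"];P=cloud(f)
m=(im.max(2)<45).astype(np.uint8); m[:240]=0;m[275:]=0;m[:,:355]=0;m[:,390:]=0
n,l,s,c=cv2.connectedComponentsWithStats(m)
for i in range(1,n):
    if s[i,4]>30: 
        r=cv2.minAreaRect(np.argwhere(l==i)[:,::-1].astype(np.float32)); print("paddle",r,world(f,*r[0],.119),np.nanmedian(P[l==i],0))
Z=P[...,2]
g=np.zeros(Z.shape,bool);g[100:175,310:385]=1
k=g&(Z>.118)&(Z<.14); print("lid pts",k.sum(),np.nanmedian(Z[k]));(u0,v0),r=cv2.minEnclosingCircle(np.argwhere(k)[:,::-1].astype(np.float32));print(u0,v0,r,world(f,u0,v0,.128))
print(np.nanmean(P[k],0))
g[:]=0;g[175:265,320:385]=1
k=g&(Z>.105)&(Z<.13);Q=P[k];print("lever",k.sum(),Q[::12].round(3).tolist())
g[:]=0;g[205:235,322:342]=1
print((Z[210:235,322:350]*1000)[::2].round(0))
cv2.imwrite("pics/crop.png",cv2.resize(im[95:280,300:420,::-1],None,fx=3.2,fy=3.2,interpolation=cv2.INTER_CUBIC))
E
```

```text
paddle ((370.8800048828125, 257.3399963378906), (15.652478218078613, 16.27857780456543), 79.69515228271484) [ 0.47097374 -0.26045313  0.119     ] [ 0.47181494 -0.26072946  0.11891677]
lid pts 2434 0.12799024163271164
350.014404296875 143.40744018554688 33.63789749145508 [ 0.7774503  -0.21334321  0.128     ]
[ 0.79027478 -0.20842044  0.12770111]
lever 1002 [[0.694, -0.203, 0.11], [0.691, -0.236, 0.124], [0.69, -0.218, 0.117], [0.688, -0.249, 0.122], [0.686, -0.231, 0.119], [0.683, -0.212, 0.122], [0.683, -0.244, 0.122], [0.681, -0.226, 0.117], [0.676, -0.208, 0.127], [0.676, -0.245, 0.127], [0.676, -0.237, 0.116], [0.673, -0.228, 0.119], [0.671, -0.228, 0.116], [0.666, -0.23, 0.123], [0.662, -0.22, 0.118], [0.659, -0.227, 0.12], [0.656, -0.236, 0.118], [0.651, -0.225, 0.119], [0.647, -0.235, 0.121], [0.646, -0.244, 0.117], [0.64, -0.227, 0.116], [0.637, -0.238, 0.117], [0.632, -0.224, 0.118], [0.629, -0.232, 0.117], [0.626, -0.239, 0.123], [0.621, -0.229, 0.118], [0.618, -0.237, 0.118], [0.615, -0.245, 0.12], [0.61, -0.231, 0.12], [0.607, -0.242, 0.119], [0.605, -0.25, 0.118], [0.599,
[... 2432 characters left out ...]
.  13.  33.  34.  46.  45.  64.  83.  99. 119.
  128.  44.  46.  47.  48.  44.  46.  45.  48.  39.  36.  38.  34.  35.]
 [ -2.  -1.  -3.   3.   3.  -1.  25.  34.  38.  48.  58.  69.  76.  35.
   36.  35.  33.  37.  34.  33.  33.  34.  31.  31.  23.  16.  15.   7.]
 [ -1.   6.  -0.  -2.   1.  -0.  19.  33.  33.  33.  31.  33.  24.  19.
   13.   2.  -0.  -1.   1.  -0.  -2.   3.   6.   6.   8.   4.   6.   8.]
 [  1.   2.  -2.   2.   2.   3.   0.  -1.  -2.  -1.   1.   3.   0.  -3.
   -0.  -4.  -2.   4.   4.  -4.   1.  -1.   6.   4.   9.   6.   7.   5.]
 [ -1.  -0.   1.  -0.  -2.  -3.  -3.   1.  -1.   3.   1.  -2.  -1.   1.
   -2.   1.   1.   0.   3.  -0.   1.   1.   3.   6.   8.   8.   3.   6.]]
```

View pics/crop.png

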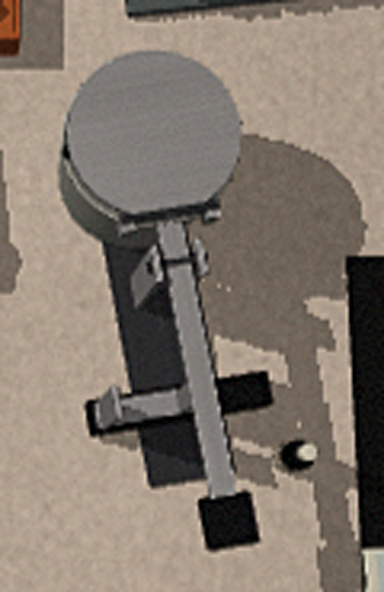

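The crop confirms the layout: tab top at crop (108,400), lever running up-left at yaw about 0.17, paddle at (228,520), ink_a at (298,455). Next I fit the yaw, predict the tab, check it against depth, and move above it.

```bash
cat >> h.py <<'E'
def bin2w(b,x,y): 
    (px,py),t=b; return np.array([px+x*np.cos(t)-y*np.sin(t),py+x*np.sin(t)+y*np.cos(t)])
E
python3 - <<'E'
import pickle
from h import *
from plant import robot
d=pickle.load(open("f0.pkl","rb"));f=d["top"];P=cloud(f);Z=P[...,2]
g=np.zeros(Z.shape,bool);g[175:265,320:385]=1
k=g&(Z>.11)&(Z<.126)&(P[...,0]>.51)&(P[...,0]<.65);t=np.arctan(np.polyfit(P[k][:,0],P[k][:,1],1)[0])
pad=world(f,370.88,257.34,.119);lid=world(f,347.8,135.6,.128)
print("yaw",t,np.arctan2(*(lid-pad)[[1,0]]),"dist .332:",np.linalg.norm((lid-pad)[:2]))
t=(t+np.arctan2(*(lid-pad)[[1,0]]))/2
b=(tuple(pad[:2]+.22*np.array([np.cos(t),np.sin(t)])),t)
pickle.dump(b,open("bin.pkl","wb"));print(b)
for n in d:
    P=cloud(d[n]);dx=P[...,:2]-np.array(b[0]);X=dx[...,0]*np.cos(t)+dx[...,1]*np.sin(t);Y=-dx[...,0]*np.sin(t)+dx[...,1]*np.cos(t)
    q=(P[...,2]>.132)&(P[...,2]<.15)&(abs(X+.11)<.04)&(Y>.02)&(Y<.11)
    print(n,"tab pts",q.sum(),"x",X[q].min(),X[q].max(),"y",np.percentile(Y[q],[0,10,50,90,100]).round(3),"z",np.percentile(P[q][:,2],[50,95]))
print("ink_a",world(f,393,237,.05))
s=robot.sense();p=s["tcp_pos"]
robot.grip(0.0,60)
robot.move_straight([p[0],p[1],.30],.2)
R=[np.pi,0,t-np.pi/2]
A=bin2w(b,-.11,.080+.011+.025)
for R in([np.pi,0,t-np.pi/2],[np.pi,0,t+np.pi/2]): print(R,robot.inverse_kinematics([*A,.2],R))
E
```

```text
yaw 0.15084055889690998 0.15839463664790854 dist .332: 0.3326374093884174
((np.float64(0.6883492395837651), np.float64(-0.22657261646701696)), np.float64(0.15461759777240924))
top tab pts 30 x -0.12446231571860078 -0.09694406720657829 y [0.072 0.073 0.076 0.078 0.078] z [0.14051311 0.14361274]
scene tab pts 35 x -0.11968661800570178 -0.09167461479316706 y [0.074 0.074 0.076 0.079 0.08 ] z [0.13804804 0.14109396]
ink_a [ 0.52919483 -0.34034456  0.05      ]
[3.141592653589793, 0, np.float64(-1.4161787290224872)] [-0.6426645   0.50545291  1.11859704  1.82230609 -0.50130565  1.13441695
 -2.33806153]
[3.141592653589793, 0, np.float64(1.725413924567306)] [ 0.65734091  0.38751131 -0.65604852  1.75167803  0.26278606  1.09154775
  0.06933821]
```

```bash
python3 - <<'E'
import pickle
from h import *
from plant import robot
b=pickle.load(open("bin.pkl","rb"));t=b[1];R=[np.pi,0,t+np.pi/2]
A=bin2w(b,-.11,.118);z=.107
robot.goto([*A,.25],R)
robot.move_straight([*A,z],.12)
f0=robot.sense()["wrist_force"]
c=robot.move_straight([*bin2w(b,-.11,.034),z],.04,contact_N=14)
s=robot.sense();dx=s["tcp_pos"][:2]-np.array(b[0])
print(c,s["t"],"y",-dx[0]*np.sin(t)+dx[1]*np.cos(t),s["tcp_pos"],s["wrist_force"]-f0)
f=robot.grab_frame("top");cv2.imwrite("pics/top1.png",cv2.resize(f["image"][95:280,260:420,::-1],None,fx=3,fy=3))
E
```

```text
True 6.8333 y 0.04747839593740196 [ 0.57240818 -0.19659175  0.10667988] [-0.26456715  0.03792235  0.33901031]
```

View pics/top1.png

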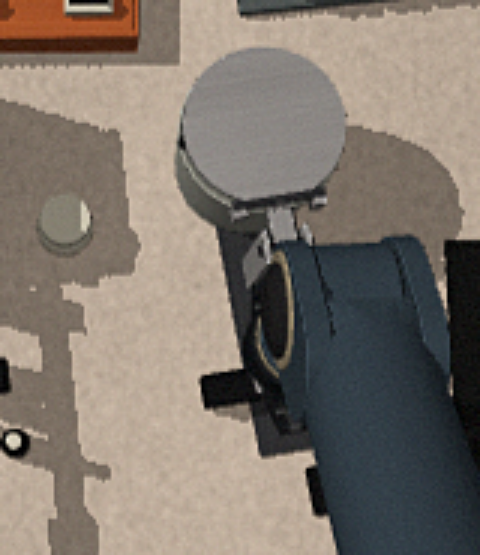

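The push stopped at y = 0.0475, where the end stop should be, and the arm hides the tab in this view. I'll back off, rise above the paddle and check the tab by depth.

```bash
python3 - <<'E'
import pickle
from h import *
from plant import robot
b=pickle.load(open("bin.pkl","rb"));t=b[1];R=[np.pi,0,t+np.pi/2]
A=bin2w(b,-.11,.09)
robot.move_straight([*A,.107],.1);robot.move_straight([*A,.25],.15)
B=bin2w(b,-.218,0)
robot.move_straight([*B,.22],.15)
for n in("top","scene"):
    P=cloud(robot.grab_frame(n));dx=P[...,:2]-np.array(b[0]);X=dx[...,0]*np.cos(t)+dx[...,1]*np.sin(t);Y=-dx[...,0]*np.sin(t)+dx[...,1]*np.cos(t)
    q=(P[...,2]>.132)&(P[...,2]<.15)&(abs(X+.11)<.02)&(Y>.015)&(Y<.11)
    if q.sum():print(n,"tab pts",q.sum(),"y",np.percentile(Y[q],[0,50,100]).round(3))
    q=(P[...,2]>.11)&(P[...,2]<.126)&(abs(X+.22)<.04)&(abs(Y)<.04)
    if q.sum():print(n,"paddle",q.sum(),X[q].min(),X[q].max(),Y[q].min(),Y[q].max())
print(robot.sense()["t"])
E
```

```text
top tab pts 29 y [0.029 0.033 0.035]
top paddle 344 -0.24219969917797798 -0.18026023592144325 -0.023060518876295108 0.021504656452060393
scene tab pts 38 y [0.03  0.033 0.039]
scene paddle 225 -0.23762135770701964 -0.1802230640397642 -0.021433429057480947 0.024286049093711123
9.7583
```

```bash
python3 - <<'E'
import pickle
from h import *
from plant import robot
b=pickle.load(open("bin.pkl","rb"));n=robot.nose_length
B=bin2w(b,-.22,0)
robot.move_straight([*B,.145],.12)
f0=robot.sense()["wrist_force"]
print(robot.move_straight([*B,.110+n],.03,contact_N=2),robot.sense()["tcp_pos"])
for a in(.1,.2,.3,.34,.36):
    x=-.22*np.cos(a)-.004*np.sin(a)*0; z=.115-.22*np.sin(a)+.004+n
    c=robot.move_straight([*bin2w(b,x+.0,0),z],.04,contact_N=25 if a>.25 else None)
    s=robot.sense();print(a,c,s["t"],s["tcp_pos"][2]-n,(s["wrist_force"]-f0).round(1))
robot.sleep(.5)
s=robot.sense();print(s["t"],s["tcp_pos"][2]-n,(s["wrist_force"]-f0).round(1))
f=robot.grab_frame("scene");cv2.imwrite("pics/scene2.png",f["image"][:,:,::-1])
E
```

```text
False [ 0.47113462 -0.26048372  0.1211356 ]
0.1 False 11.9583 0.09673074771008212 [-0.   0.1  0.3]
0.2 False 12.6583 0.07516834123169235 [-2.7 -0.4  5.4]
0.3 False 13.3583 0.05315031604247751 [-5.7 -0.4  5.1]
0.34 False 13.725 0.04510167507376875 [-3.8 -0.4  4.5]
0.36 False 13.9833 0.04141723445696474 [-4.7 -0.2  3.9]
14.4833 0.04162179972452701 [-3.7 -1.   3.8]
```

View pics/scene2.png

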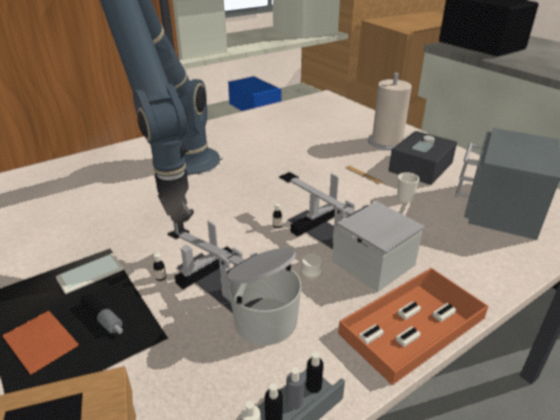

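The lid is only partly raised, and a sideways force of about 4 N suggests the tip isn't seated as assumed. I'll look closer.

```bash
python3 - <<'E'
import pickle
from h import *
from plant import robot
b=pickle.load(open("bin.pkl","rb"));t=b[1]
f=robot.grab_frame("scene");w=robot.grab_frame("wrist")
o=np.zeros((480,800,3),np.uint8)
o[:,:400]=cv2.resize(f["image"][195:291,150:230],(400,480),interpolation=cv2.INTER_CUBIC);o[:300,400:]=cv2.resize(w["image"],(400,300))
cv2.imwrite("pics/c2.png",o[:,:,::-1])
for n,g in(("s",f),("w",w),("t",robot.grab_frame("top"))):
    P=cloud(g);dx=P[...,:2]-np.array(b[0]);X=dx[...,0]*np.cos(t)+dx[...,1]*np.sin(t);Y=-dx[...,0]*np.sin(t)+dx[...,1]*np.cos(t)
    for x in(-.24,-.22,-.2,-.18,-.15,-.1,-.05):
        q=(abs(X-x)<.006)&(abs(Y)<.009)&(P[...,2]>.02)&(P[...,2]<.13)
        if q.sum()>3:print(n,x,q.sum(),np.percentile(P[...,2][q],[10,50,90]).round(3))
s=robot.sense();dx=s["tcp_pos"][:2]-np.array(b[0]);print(dx[0]*np.cos(t)+dx[1]*np.sin(t),s["tcp_rot"],s["opening"])
E
```

```text
s -0.2 40 [0.078 0.095 0.115]
s -0.18 24 [0.078 0.082 0.083]
s -0.15 23 [0.082 0.087 0.089]
s -0.1 70 [0.033 0.045 0.098]
s -0.05 29 [0.102 0.108 0.109]
w -0.24 238 [0.071 0.073 0.073]
w -0.22 1093 [0.075 0.094 0.123]
w -0.2 933 [0.081 0.105 0.127]
w -0.18 907 [0.083 0.084 0.085]
w -0.15 1006 [0.089 0.09  0.091]
w -0.1 1478 [0.047 0.1   0.101]
t -0.24 4 [0.072 0.073 0.074]
t -0.22 9 [0.073 0.075 0.077]
t -0.2 7 [0.077 0.08  0.086]
t -0.18 11 [0.08  0.083 0.086]
t -0.15 24 [0.087 0.089 0.091]
t -0.1 41 [0.044 0.098 0.102]
t -0.05 32 [0.107 0.109 0.112]
-0.20666662678493747 [-3.13860914 -0.00907895  1.72688853] 0.0004939389841260704
```

View pics/c2.png

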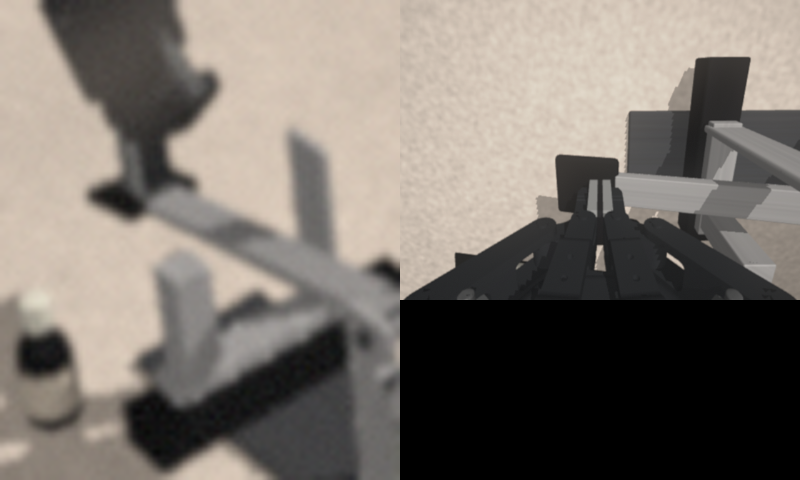

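Depth puts the paddle at about z = 0.077 (lever about 0.2 rad), while the nominal fingertip height is 0.042. I'll check where the finger material really is before pushing on.

```bash
python3 - <<'E'
import pickle
from h import *
from plant import robot
b=pickle.load(open("bin.pkl","rb"));t=b[1]
w=robot.grab_frame("wrist");f=robot.grab_frame("scene")
for n,g in(("w",w),("s",f)):
    P=cloud(g);dx=P[...,:2]-np.array(b[0]);X=dx[...,0]*np.cos(t)+dx[...,1]*np.sin(t);Y=-dx[...,0]*np.sin(t)+dx[...,1]*np.cos(t);Z=P[...,2]
    for z in np.arange(.03,.13,.008):
        q=(abs(Z-z)<.004)&(abs(X+.21)<.05)&(abs(Y)<.05)
        if q.sum()>2:print(n,z.round(3),q.sum(),"X",np.percentile(X[q],[2,50,98]).round(3),"Y",np.percentile(Y[q],[2,50,98]).round(3))
cv2.imwrite("pics/w3.png",cv2.resize(w["image"][190:420,180:370,::-1],None,fx=2.6,fy=2.6,interpolation=cv2.INTER_CUBIC))
E
```

```text
w 0.07 1525 X [-0.238 -0.233 -0.215] Y [-0.019  0.006  0.023]
w 0.078 3635 X [-0.23  -0.21  -0.173] Y [-0.013  0.012  0.023]
w 0.086 3183 X [-0.214 -0.175 -0.161] Y [-0.009  0.004  0.013]
w 0.094 571 X [-0.22  -0.207 -0.194] Y [0.007 0.008 0.012]
w 0.102 677 X [-0.22  -0.207 -0.194] Y [0.006 0.008 0.012]
w 0.11 660 X [-0.22  -0.208 -0.194] Y [0.006 0.011 0.012]
w 0.118 949 X [-0.223 -0.207 -0.191] Y [-0.01   0.009  0.012]
w 0.126 2631 X [-0.237 -0.206 -0.177] Y [-0.008  0.012  0.014]
s 0.07 36 X [-0.233 -0.222 -0.193] Y [-0.02  -0.015  0.006]
s 0.078 90 X [-0.217 -0.193 -0.168] Y [-0.019 -0.006  0.022]
s 0.086 53 X [-0.207 -0.179 -0.16 ] Y [-0.01  -0.002  0.012]
s 0.094 27 X [-0.208 -0.193 -0.187] Y [-0.01  -0.004  0.007]
s 0.102 27 X [-0.208 -0.192 -0.188] Y [-0.011 -0.004  0.007]
s 0.11 24 X [-0.211 -0.195 -0.188] Y [-0.01  -0.006  0.007]
s 0.118 11 X [-0.21  -0.199 -0.19 ] Y [-0.012 -0.01  -0.006]
s 0.126 47 X [-0.233 -0.195 -0.17 ] Y [-0.012 -0.009  0.01 ]
```

View pics/w3.png

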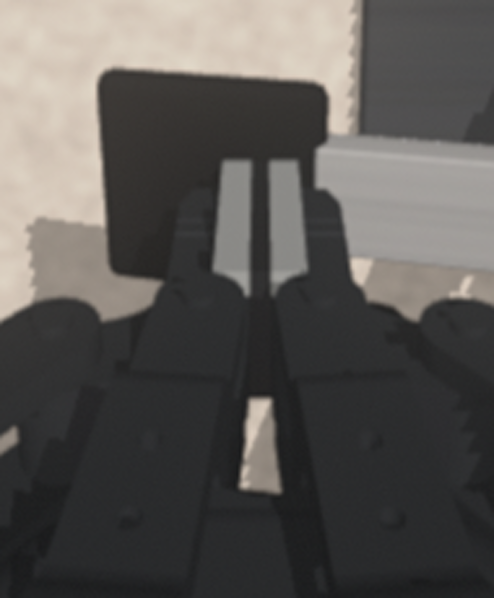

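The tips sit centred on top of the paddle (x -0.207, |y| < 0.012), so contact is good. The real tips are about 35 mm higher than nominal. I'll keep going straight down and follow the lever by depth.

```bash
cat >> h.py <<'E'
def lever(robot,b):
    t=b[1];P=cloud(robot.grab_frame("wrist"));dx=P[...,:2]-np.array(b[0]);X=dx[...,0]*np.cos(t)+dx[...,1]*np.sin(t);Y=-dx[...,0]*np.sin(t)+dx[...,1]*np.cos(t)
    q=(X<-.13)&(X>-.175)&(abs(Y)<.009)&(P[...,2]>.04)&(P[...,2]<.125)
    return -np.arctan(np.polyfit(X[q],P[...,2][q],1)[0]) if 0 else float(np.median(np.arctan2(.119-P[...,2][q],-X[q])))
E
python3 - <<'E'
import pickle
from h import *
from plant import robot
b=pickle.load(open("bin.pkl","rb"))
print(lever(robot,b))
p=robot.sense()["tcp_pos"];xy=bin2w(b,-.207,0)
for z in(.044,.036):
    c=robot.move_straight([*xy,z],.04,contact_N=25)
    s=robot.sense();print(c,s["t"],s["tcp_pos"],s["wrist_force"].round(1),lever(robot,b),s["effort"].round(1))
E
```

```text
0.19244031154748972
False 15.2 [ 0.48545957 -0.2582825   0.04478575] [ 0.2 -0.8  6. ] 0.23092558921277537 [ -0.3 -41.1  -5.5 -15.5  -0.1  -0.1   0. ]
False 15.6 [ 0.48573324 -0.25812521  0.03677549] [1.2 1.  4.8] 0.2683828109494836 [  0.9 -41.2  -4.3 -13.8   0.1   0.6  -0. ]
```

The lever follows one to one, 8 mm for each 0.037 rad. It needs about 16 mm more to reach the stop.

```bash
python3 - <<'E'
import pickle
from h import *
from plant import robot
b=pickle.load(open("bin.pkl","rb"));xy=bin2w(b,-.207,0)
for z in(.028,.0215,.018,.015):
    c=robot.move_straight([*xy,z],.03,contact_N=20)
    s=robot.sense();print(c,s["t"],s["tcp_pos"][2],s["wrist_force"].round(1),lever(robot,b))
    if c or s["wrist_force"][2]>14:break
robot.sleep(.5);s=robot.sense();print(s["tcp_pos"][2],s["wrist_force"].round(1),lever(robot,b))
f=robot.grab_frame("scene");cv2.imwrite("pics/scene4.png",f["image"][:,:,::-1])
E
```

```text
False 16.0667 0.028283980491877525 [1.4 0.9 3.8] 0.30518397042282597
False 16.4833 0.02216662913917672 [2.3 1.1 8.1] 0.3306156143954132
True 16.7417 0.0217960051435794 [-4.7  1.2 15.7] 0.3310742034653804
0.021777881397969642 [-4.3  1.9 15. ] 0.3312233327094583
```

View pics/scene4.png

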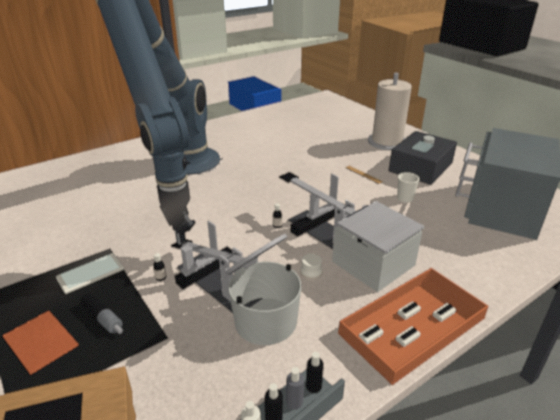

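The lever is on its stop, held with 15 N. The lid stands open around (255,255) and the bottle at (160,268) is untouched. I'm handing in.

```bash
python3 -c "
from plant import robot
print(robot.close_job())"
```

```text
the job is handed in; nothing more can be done
None
```

The job is handed in with the catch fully across, the paddle held on its stop at about 15 N and the round lid standing open; the bottle by the paddle looked undisturbed in the last picture, and no verdict was returned.

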